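# Unlock the sprung tool drawer with the T-handled key

## Task

Take the T-handled key from the wooden key stand and unlock the grey steel drawer box with it: push the key down into the lock on top of the box until its collar sits flush on the lock, feeling for the slot hidden inside, and only then turn it clockwise (seen from above) until the drawer springs open. Let go and leave the key standing fully home in the lock with the drawer open; leave the round-headed key in the stand.

Things in the scene. Friction and masses are not known exactly. Their poses are not given: they have to be found in the camera images.
- key_stand: Fixed wooden block, 75 mm (x) by 190 mm (y), 55 mm high, origin under its centre, z up. Two holes 30 mm across in its top, 55 mm either side of the centre along y; an upright key stands in each (either may be the T-handled one), its collar resting on the top, its lower end hanging in the hole.
- tee_key_grip (a point): Centre of the T-handled key's handle: a flat steel bar 70 mm long (along x), 14 mm thick (y: grip here), 24 mm high (z up along the key). Below it a 12 mm round stem, then the collar. Its x lies within 35 degrees of the stand's long axis. About 0.14 kg.
- tee_key_collar (a point): Centre of the underside of that key's round collar (40 mm across, 5 mm thick), 40 mm below the handle's centre; same axes. Under it a 10 mm shank with a flat blade, 24 mm wide along x (parallel to the handle bar), 6 mm thick, ending 40 mm below the collar's underside. The key is the same after half a turn.
- lock_mouth (a point): Centre of the keyhole's mouth on the lock: a square steel block (64 mm, 4 mm proud) amid the top of the fixed grey steel drawer box, 170 deep x 240 wide x 110 mm high. x points to the back of the box, y to its left, z up; the point is 114 mm above the bench. The hole is a vertical round bore 27 mm across with a 3 mm chamfer, 26 mm deep.
- lock_rotor (a point): Centre of the hidden rotor's face at the bore's bottom, 26 mm below the mouth. Its axes are the box's and do NOT turn with it. Its slot (9.4 mm wide, across the whole face, 22 mm deep) starts at an unreported angle, 0 to 40 degrees clockwise from above of the box's x axis. If the blade lies across the slot, the key stops with the collar 14 mm above the lock.
- lock_box: The fixed drawer box; origin on the bench under the lock, x to its back. Pressed with 3 to 6 N and centred within 1 mm, the blade drops into the slot when within 5 degrees, not dragging the rotor; 9 N presses it home (ease the angle if it binds). The rotor turns at 0.1 N m and stays where left; the bolt lets go with the slot 65 degrees clockwise of x (key play 6 to 9 more); stop at 80.
- round_key_grip (a point): Point on the axis of the other steel key, 40 mm above the underside of its collar, z up. It has the same collar and stem but a round disc head 42 mm across and a plain round tip; it does not work this lock and stays in the stand.
- drawer (a joint): How far the box's drawer stands out to the front, in m: 0 shut, 0.060 fully out. A light spring (2.5 N) pushes it out once the bolt is released; nothing may stand in its way.

How it is judged (in metres and radians):
On the way, in this order (a step that is already met when the one before it is completed fails the run):
1. the T-handled key is fully home in the lock, collar flush, the drawer still shut (z of tee_key_collar in the frame of lock_mouth below 0.003 m and horizontal distance between tee_key_collar and lock_mouth below 0.005 m and angle between tee_key_collar's own z axis and vertical below 0.1 rad and value of joint drawer below 0.01 m), for 0.2 s.
2. the key is turned in the lock until the drawer springs open (z of tee_key_collar in the frame of lock_mouth below 0.003 m and horizontal distance between tee_key_collar and lock_mouth below 0.005 m and angle between tee_key_collar's own z axis and vertical below 0.1 rad and value of joint drawer above 0.045 m), for 0.2 s.
At the end, for the whole second after the job is handed in: The drawer stands at least 45 mm out and at rest; the T-handled key stands upright (within 0.1 rad) in the lock with its collar within 3 mm of the lock's face and within 5 mm of its centre, let go; the round-headed key is within 30 mm of where it stood (all of step 2 and velocity of joint drawer below 0.02 m/s and distance of round_key_grip from where it was at the start of the episode below 0.03 m); the robot touches nothing.
It fails at once if the round-headed key is taken out of the stand or knocked over (distance of round_key_grip from where it was at the start of the episode above 0.03 m).
It also fails if it takes over 64 s, if anything falls off the work surface, if the arm or the gripper's body presses on something with over 40 N, if the wrist force passes 120 N, or if a joint passes its speed limit or range.

## Robot

A 7-joint arm with a two-finger parallel gripper is mounted at the origin on a cart in front of the work surface, level with it; the furniture and walls round the work are solid. World frame = base frame: x ahead of the robot, y to its left, z up, the work surface at z = 0. Lengths are in mm, angles in rad, forces in N, time in s.
With the tool pointing down it reaches from about 400 to 875 mm from the base axis. Payload 6.5 kg.
Tool frame: the origin (TCP) lies midway between the tips of the shut fingers; the grasp point (between the pads) lies env.hold_point_z behind it (env.hold_point_z is the distance from the TCP to the grasp point, in mm); z points along the fingers, y is the direction in which the jaws open and shut (so a half turn about z gives the same grasp; the last joint's range is limited). The gripper opens to 88 mm and grips with 3 to 60 N. Pads are 18 mm wide; open, the fingers measure 123 mm over their backs; the gripper's body (75 mm by 187 mm) begins 45 mm behind the grasp point.
Start: joints at [-1.306, 0.536, -0.004, 1.538, 0.003, 1.067, -0.071], TCP at [211.115, 614.753, 238.716] pointing down, gripper open.
Joint ranges: [-2.7, 2.7], [-0.37, 2.16], [-1.27, 1.26], [0.24, 2.4], [-1.31, 4.45], [0.19, 1.91], [-2.76, 2.76]. Speed limits (rad/s): [2.39, 2.39, 3.14, 3.14, 3.14, 3.14, 3.14].

## Interface

Orientations are given as a rotation vector (axis times angle).
In Python, from bench import env, solver, vision gives the robot as it stands. The module is installed in compiled form; this text tells all that it offers. Calls block until the motion is done:
- env.move_pose(position, orientation): joint-space move of the TCP to a pose.
- env.movel(position, rot=None, velocity=150, until_force=None): straight line of the TCP; rot=None keeps the orientation; velocity is the mean speed in mm/s. With until_force (N) it stops when the force on the tool has changed by that much, and returns True; else False.
- env.movej(angles): joint-space move.
- env.command_gripper(opening, grip_force=None): opening from 0.0 (shut) to 1.0 (fully open); grip_force is the grip in N (None keeps the last); returns when the fingers have stopped.
- env.hold(seconds).
- solver.solve_ik(position, orientation): joint angles nearest the present ones, or None.
- env.sense(): the state.
- vision.grab_frame(name): name is "side" or "top" or "wrist"; returns the picture (420x560x3 uint8, red, green, blue); there is no depth.
- vision.camera_info(name): a dict with "intrinsics" (3x3 intrinsics, pixels), "eye" and "orientation" of the camera in the world. Camera axes: x right, y down, z forward; pixel columns grow to the right and rows downward; lengths in mm; the calibration is good to about 2 mm. A picture is of the moment at which its call begins: read the wrist's pose just before it. camera_info takes no time and is no camera call; for the wrist camera it gives the pose at the moment of the call.
A pose or a line that the arm cannot do raises env.IKError and nothing moves.
- env.hand_in(): hands the job in, once; it reports no verdict.
The state is a dict: "t": time; "q": joint angles; "joint_vel": joint speeds; "effort": joint torques, N m; "ee_pos": TCP position; "eef_rot": TCP orientation; "contact_force": force on the tool from outside, world axes, zero at the start; "ft_torque": the same for the moment, N m; "finger_gap": opening from 0.0 (shut) to 1.0 (fully open).
Only numpy, scipy, OpenCV 4.12 (cv2) and the standard library are available. Lean on these libraries where they do the work, as an engineer would, in place of code of your own. Each camera call takes 0.05 s, during which the arm holds its last target. There are 200 camera calls.

## Working session

There is one attempt and no reset: what is moved stays moved. The work goes in short steps, each a Python script; the robot and the scene stay as the last script left them, time stands still between calls to the robot, and variables do not carry over. Pictures are saved under pics/ and viewed, about 8 in all and at most 12, crops included, and the job is handed in when it is done.

```bash
mkdir -p pics; python3 - <<'E'
from bench import env,solver,vision
import cv2,numpy as np
a=[vision.grab_frame(n) for n in("side","top")]
for n,i in zip(("side","top"),a):
    cv2.imwrite(f"pics/{n}0.png",i[:,:,::-1]); c=vision.camera_info(n); print(n,c)
cv2.imwrite("pics/wrist0.png",vision.grab_frame("wrist")[:,:,::-1]);print(vision.camera_info("wrist"))
s=env.sense();print(s, env.hold_point_z)
E
```

```text
side {'intrinsics': array([[411.90683096,   0.        , 285.08538386],
       [  0.        , 411.90683096, 200.93637408],
       [  0.        ,   0.        ,   1.        ]]), 'eye': array([ 292.25369456, -790.90354382,  899.43684653]), 'orientation': array([-2.3444758 ,  0.39277666, -0.16260892])}
top {'intrinsics': array([[380.82640148,   0.        , 278.78263848],
       [  0.        , 380.82640148, 209.84328487],
       [  0.        ,   0.        ,   1.        ]]), 'eye': array([ 375.98844768,  -74.02396731, 1091.07884227]), 'orientation': array([-2.13048997,  2.14855331, -0.18310502])}
{'intrinsics': array([[348.09158307,   0.        , 279.192665  ],
       [  0.        , 348.09158307, 208.0672807 ],
       [  0.        ,   0.        ,   1.        ]]), 'eye': array([148.77316757, 636.5044905 , 383.77733697]), 'orientation': array([2.37411048, 1.69663537, 0.22213676])}
{'t': 0.15, 'q': array([-1.3061983 ,  0.53699175, -0.00439685,  1.53859019,  0.00263756,
        1.06728297, -0.07123664]), 'joint_vel': array([ 0.00301282, -0.00246045, -0.00071284, -0.00220164,  0.00181129,
       -0.0003543 ,  0.00090674]), 'effort': array([ 9.10566632e-04, -5.71328723e+01,  9.91562270e-01, -2.51828760e+01,
       -5.61885315e-02,  1.51918537e-02,  8.12846997e-05]), 'ee_pos': array([211.01510161, 614.32910088, 238.06282457]), 'eef_rot': array([-5.17214253e-01, -3.09866312e+00,  1.98951717e-03]), 'contact_force': array([-0.0784251 ,  0.71087264,  0.30661004]), 'ft_torque': array([ 0.00210802, -0.02149962, -0.00613454]), 'finger_gap': 0.9984394254022868} 18.700000000000003
```

View pics/top0.png

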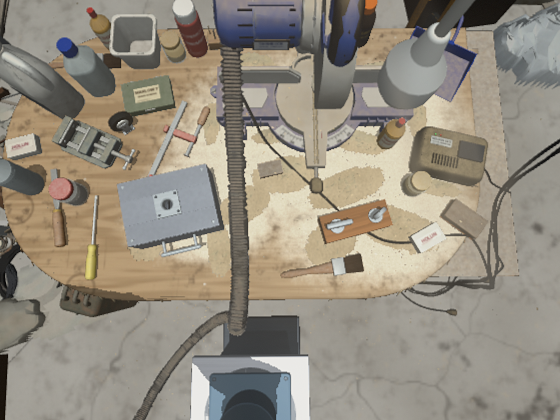

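View pics/side0.png

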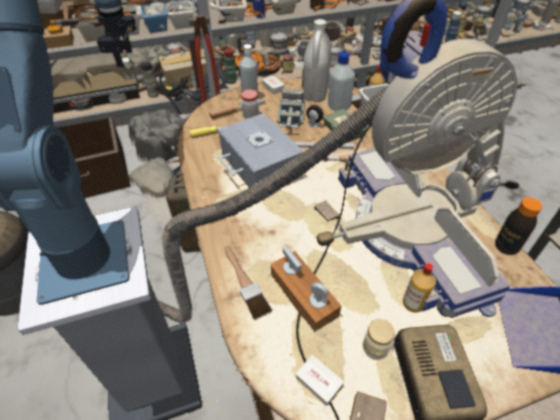

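```bash
cat > h.py <<'E'
from bench import env,solver,vision
import cv2,numpy as np
from scipy.spatial.transform import Rotation as R
def ray(c,p):
    d=R.from_rotvec(c["orientation"]).as_matrix()@np.linalg.inv(c["intrinsics"])@[p[0],p[1],1.]
    return np.array(c["eye"]),d/np.linalg.norm(d)
def plane(c,p,z):
    o,d=ray(c,p); return o+d*(z-o[2])/d[2]
def proj(c,X):
    v=c["intrinsics"]@(R.from_rotvec(c["orientation"]).as_matrix().T@(np.asarray(X,float)-c["eye"])); return v[:2]/v[2]
def tri(c1,p1,c2,p2):
    o1,d1=ray(c1,p1);o2,d2=ray(c2,p2)
    s=np.linalg.lstsq(np.c_[d1,-d2],o2-o1,rcond=None)[0]
    a,b=o1+s[0]*d1,o2+s[1]*d2
    return (a+b)/2,np.linalg.norm(a-b)
E
cat > m1.py <<'E'
from h import *
np.set_printoptions(precision=1,suppress=True)
T=vision.camera_info("top");S=vision.camera_info("side")
hs=np.array([(172,300),(165,240),(190,217),(230,203),(270,188),(310,162),(345,135),(385,105)],float)
hs=np.array([a+(b-a)*t for a,b in zip(hs,hs[1:]) for t in np.linspace(0,1,20)])
for p in [(231,50),(233,90),(236,140),(239,180),(238,220),(238,260),(240,300),(238,325)]:
    o,d=ray(T,p)
    r=[(np.min(np.linalg.norm(hs-proj(S,X),axis=1)),X) for X in (plane(T,p,z) for z in range(0,800,4))]
    m,X=min(r,key=lambda a:a[0]); print("hose",p,X,m)
print("lock",plane(T,(167,204),114),plane(S,(260,139),114))
print("box TL TR BR BL",[plane(T,p,110) for p in[(120,185),(213,166),(220,226),(129,247)]])
print("stand",[plane(T,p,55) for p in[(319,217),(387,200),(394,222),(327,243)]])
print("tee handle",[plane(T,p,95) for p in[(328,226),(351,219)]],"round",plane(T,(378,213),95))
E
python3 m1.py; python3 - <<'E'
import cv2,numpy as np
a=cv2.imread('pics/top0.png')[140:260,110:410];b=cv2.imread('pics/side0.png')[100:340,200:350]
a=cv2.resize(a,(600,240),interpolation=2)
cv2.imwrite('pics/c1.png',np.vstack([a,cv2.resize(cv2.imread('pics/wrist0.png'),(480,360)).copy() if 0 else np.hstack([cv2.resize(b,(220,352)),cv2.resize(cv2.imread('pics/wrist0.png'),(380,352))])]))
E
```

```text
hose (231, 50) [880.9  25.7 288. ] 7.295260129498101
hose (233, 90) [803.   24.8 248. ] 0.2840389115269339
hose (236, 140) [703.9  23.9 180. ] 0.12704946380993146
hose (239, 180) [614.1  20.7 128. ] 1.0700428996228402
hose (238, 220) [517.1  28.   72. ] 0.6609141552056346
hose (238, 260) [410.7  29.1  52. ] 0.3908186385841584
hose (240, 300) [304.5  23.6  44. ] 0.9211253825659553
hose (238, 325) [234.2  32.7   0. ] 4.103489700896682
lock [554.8 208.7 114. ] [557.2 208.  114. ]
box TL TR BR BL [array([607.3, 335.3, 110. ]), array([657.2,  91.8, 110. ]), array([496.5,  70.7, 110. ]), array([444.2, 302.8, 110. ])]
stand [array([ 526. , -192.9,   55. ]), array([ 572.1, -382.9,   55. ]), array([ 510.4, -398.8,   55. ]), array([ 454.3, -212.8,   55. ])]
tee handle [array([ 496. , -211.4,   95. ]), array([ 514.2, -272.8,   95. ])] round [ 529.6 -345.2   95. ]
```

View pics/c1.png

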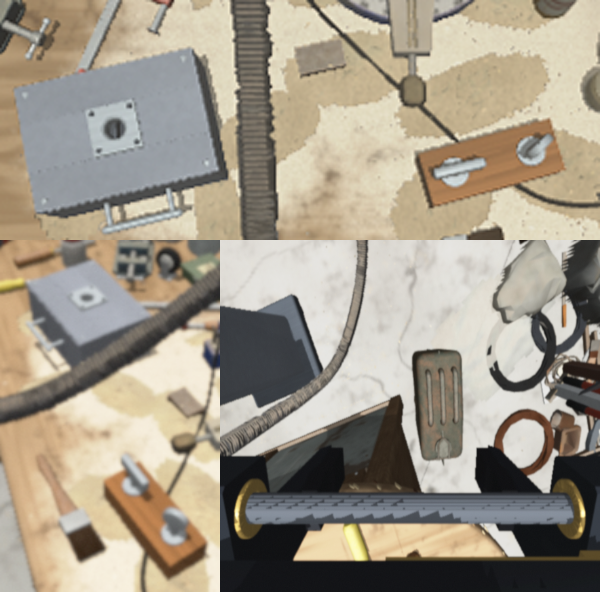

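```bash
cat >> h.py <<'E'
def down(th):
    a=np.radians(th); c,s=np.cos(a),np.sin(a)
    return R.from_matrix([[c,s,0],[s,-c,0],[0,0,-1]]).as_rotvec()
E
python3 - <<'E'
from h import *
np.set_printoptions(precision=2,suppress=True)
s=env.sense();W=vision.camera_info("wrist")
M=R.from_rotvec(s["eef_rot"]).as_matrix()
print("cam in tool",M.T@(W["eye"]-s["ee_pos"]),"axis",M.T@R.from_rotvec(W["orientation"]).as_matrix()[:,2], "px tcp",proj(W,s["ee_pos"]))
for f in(0,180):
  for n,p,a in [("stand",(505,-242,300),-73.5),("stlow",(505,-242,80),-73.5),("lockhi",(556,208,300),12),("lock",(556,208,140),12),("lock",(556,208,140),-30),("lock",(556,208,140),-68)]:
    print(f,n,a,solver.solve_ik(p,down(a+f)))
E
```

```text
cam in tool [  66.05    0.57 -145.73] axis [-0.26 -0.    0.97] px tcp [278.07 265.13]
0 stand -73.5 [-0.41  0.51  1.1   1.75 -0.49  1.18 -2.03]
0 stlow -73.5 [-0.36  0.95  1.08  1.92 -1.05  0.98 -1.61]
0 lockhi 12 [-0.93  0.44  0.68  1.66 -0.3   1.15 -1.53]
0 lock 12 [-0.86  0.63  0.6   1.8  -0.46  0.85 -1.41]
0 lock -30 [-1.14  0.86  1.09  1.81 -0.89  1.05 -1.79]
0 lock -68 [-1.14  0.86  1.09  1.81 -0.89  1.05 -2.46]
180 stand -73.5 [-0.29  0.43  0.89  1.75 -0.36  1.14  0.99]
180 stlow -73.5 [-0.16  0.74  0.73  1.91 -0.71  0.76  1.26]
180 lockhi 12 [-0.51  0.38  0.1   1.63 -0.04  1.13  1.38]
180 lock 12 [-0.46  0.56  0.03  1.77 -0.02  0.81  1.37]
180 lock -30 [-0.57  0.57  0.19  1.78 -0.14  0.81  0.73]
180 lock -68 [-0.67  0.58  0.32  1.78 -0.24  0.82  0.15]
```

```bash
cat > s1.py <<'E'
from h import *
np.set_printoptions(precision=2,suppress=True)
def look(n,name):
    env.hold(.4); c=vision.camera_info("wrist"); im=vision.grab_frame("wrist"); cv2.imwrite(f"pics/{n}.png",im[:,:,::-1])
    np.savez(f"pics/{n}.npz",**c); print(n,env.sense()["q"],env.sense()["ee_pos"]); 
s=env.sense()
env.movel(s["ee_pos"]+[0,0,80])
env.move_pose((621,222,330),down(192)); print(env.sense()["q"])
env.movel((621,222,200)); look("lockw",0)
env.movel((560,210,330),velocity=300)
q=env.sense()["q"]; q[0]=.45;q[2]=0;q[4]=0;q[6]=.74; env.movej(q); s=env.sense();print(s["ee_pos"],s["eef_rot"],s["t"])
env.move_pose((524,-305,230),down(106.5)); look("standw",0); print(env.sense()["t"])
a=cv2.imread("pics/lockw.png");b=cv2.imread("pics/standw.png")
cv2.imwrite("pics/c2.png",np.hstack([a[0:300,80:480],b[0:300,80:480]]))
E
python3 s1.py
```

```text
[-0.52  0.48  0.15  1.41 -0.08  1.25  1.43]
lockw [-0.5   0.59  0.14  1.55 -0.09  1.    1.44] [621.04 222.06 200.16]
[ 515.76 -297.25  326.96] [-1.87 -2.52  0.  ] 6.8167
standw [ 0.45  0.47 -0.    1.67  0.    1.    0.74] [ 524.22 -305.15  230.7 ]
7.7417
```

View pics/c2.png

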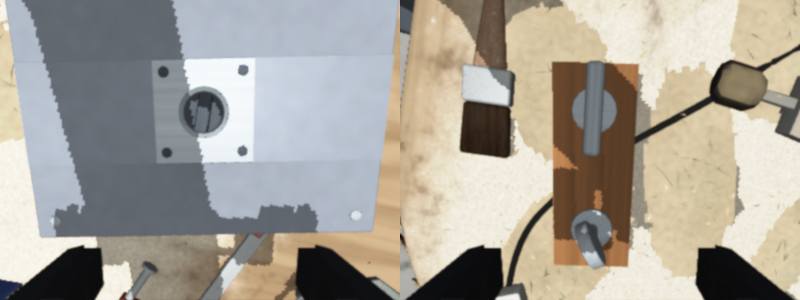

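```bash
python3 - <<'E'
import cv2,numpy as np
a=cv2.imread("pics/lockw.png")[66:156,228:338];b=cv2.imread("pics/standw.png")[50:170,220:330]
cv2.imwrite("pics/c3.png",np.hstack([cv2.resize(a[15:75,25:85],(480,480),interpolation=0),cv2.resize(b[:,15:95],(320,480),interpolation=0)]))
E
```

```text
(no output)
```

View pics/c3.png

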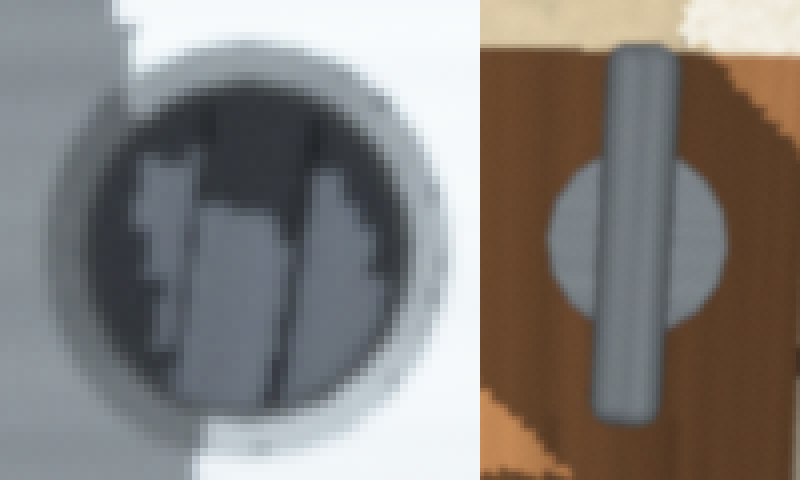

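```bash
python3 - <<'E'
from h import *
np.set_printoptions(precision=1,suppress=True)
L=dict(np.load("pics/lockw.npz"));K=dict(np.load("pics/standw.npz"))
f=lambda x,y:(253+x/8-.5,81+y/8-.5); g=lambda x,y:(235+(x-480)/4-.5,50+y/4-.5)
az=lambda a,b:np.degrees(np.arctan2(*(b-a)[1::-1]))
print("mouth",plane(L,f(246,249),114)); print("screws",[plane(L,(80+x,y),114) for x,y in[(163,72),(243,70),(242,151),(166,153)]])
s=[plane(L,(80+x,y),114) for x,y in[(163,72),(243,70),(242,151),(166,153)]]
print("screw azimuths",az(s[3],s[0]),az(s[2],s[1]),az(s[0],s[1])+90,az(s[3],s[2])+90, np.mean(s,axis=0))
b=[plane(L,(80+x,y),110) for x,y in[(40,237),(376,237),(14,63),(387,55)]]; print("box bottom edge",az(b[0],b[1]),b)
for a,c in[((203,150),(178,395)),((310,170),(283,400))]:print("slot",az(plane(L,f(*a),88),plane(L,f(*c),88)))
t,u=plane(K,g(645,45),107),plane(K,g(626,422),107);print("tee",t,u,(t+u)/2,az(u,t),"collar",plane(K,g(638,243),60))
t=[plane(K,(80+x-400,y),55) for x,y in[(553,62),(637,64),(553,265),(630,267)]];print("stand",np.mean(t,axis=0),az(t[2],t[0]))
E
```

```text
mouth [554.5 210.6 114. ]
screws [array([536.4, 181. , 114. ]), array([524.9, 229.6, 114. ]), array([573.7, 241. , 114. ]), array([585.4, 192.1, 114. ])]
screw azimuths -167.24834671266848 -166.84484819206617 193.3727365821839 193.53665382178752 [555.1 210.9 114. ]
box bottom edge 102.05043030981075 [array([663.8, 114.3, 110. ]), array([613.4, 350.3, 110. ]), array([550.5,  87.5, 110. ]), array([496.9, 316.2, 110. ])]
slot 5.882816609545126
slot 5.5513847992933085
tee [ 493.3 -206.3  107. ] [ 508.9 -272.1  107. ] [ 501.1 -239.2  107. ] 103.28403577956219 collar [ 501.  -239.3   60. ]
stand [ 515.8 -292.9   55. ] 104.54806178529876
```

```bash
cat > s2.py <<'E'
from h import *
np.set_printoptions(precision=2,suppress=True)
from s1look import look
env.command_gripper(.6)
env.move_pose((501,-239.3,140),down(103.3))
print(env.movel((501,-239.3,76.5),velocity=80,until_force=8),env.sense()["ee_pos"])
env.command_gripper(0,40); s=env.sense();print(s["finger_gap"],s["contact_force"],s["t"])
env.movel((501,-239.3,300),velocity=150); print(env.sense()["finger_gap"],env.sense()["contact_force"])
q=env.sense()["q"]; q[0]=-.4;q[6]+=.5; env.movej(q); s=env.sense();print(s["ee_pos"])
env.move_pose((554.8,210.7,260),down(185.7))
env.movel((554.8,210.7,192)); look("hold1",0)
s=env.sense();print(s["finger_gap"],s["contact_force"],s["ft_torque"],s["t"])
E
cat > s1look.py <<'E'
from h import *
def look(n,_=0):
    env.hold(.4); c=vision.camera_info("wrist"); im=vision.grab_frame("wrist"); cv2.imwrite(f"pics/{n}.png",im[:,:,::-1])
    np.savez(f"pics/{n}.npz",**c); print(n,env.sense()["q"],env.sense()["ee_pos"])
    for k in("top","side"): cv2.imwrite(f"pics/{n}_{k}.png",vision.grab_frame(k)[:,:,::-1])
E
python3 s2.py; python3 - <<'E'
import cv2,numpy as np
a=cv2.imread("pics/hold1.png")[150:350,180:380]
cv2.imwrite("pics/c4.png",np.hstack([cv2.resize(a,(400,400)),cv2.resize(cv2.imread("pics/hold1_side.png")[60:200,190:330],(400,400))]))
E
```

```text
False [ 501.34 -239.41   76.82]
0.15108653196671407 [-0.13 -0.58  0.92] 10.5667
0.1552952728702554 [-0.2  -0.41 -1.  ]
[526.72 173.87 299.09]
hold1 [-0.41  0.49 -0.04  1.73  0.02  0.91  1.21] [554.92 210.76 192.25]
0.15188494460050142 [-0.53  0.63 -1.62] [ 0.03 -0.04 -0.01] 15.2417
```

View pics/c4.png

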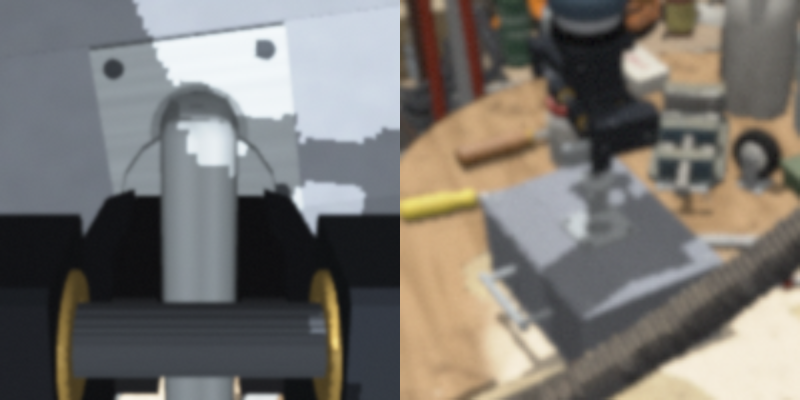

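```bash
cat > s3.py <<'E'
from h import *
np.set_printoptions(precision=2,suppress=True)
def st(n,r):
    s=env.sense();print(n,r,s["ee_pos"],s["contact_force"],s["ft_torque"],round(s["t"],2))
x,y=554.8,210.7
st("bore",env.movel((x,y,158),velocity=40,until_force=5))
st("face",env.movel((x,y,130),velocity=15,until_force=5))
env.hold(.3);st("hold",0)
E
python3 s3.py
```

```text
bore False [555.01 210.81 158.24] [-0.31  0.56 -0.41] [ 0.04 -0.    0.02] 16.24
face True [554.82 210.66 135.54] [-0.31 -0.18  4.99] [0.   0.12 0.04] 17.59
hold 0 [554.83 210.68 135.54] [-0.56 -0.41  5.73] [-0.01  0.07  0.03] 17.89
```

```bash
cat > s4.py <<'E'
from s3h import *
st("press",env.movel((x,y,131),velocity=8,until_force=5))
env.hold(.4);st("hold",0)
cv2.imwrite("pics/press.png",vision.grab_frame("wrist")[:,:,::-1])
for k in("side","top"): cv2.imwrite(f"pics/press_{k}.png",vision.grab_frame(k)[:,:,::-1])
a=cv2.imread("pics/press.png")[150:350,180:380]
cv2.imwrite("pics/c5.png",np.hstack([cv2.resize(a,(400,400)),cv2.resize(cv2.imread("pics/press_side.png")[80:180,210:310],(400,400))]))
E
sed '/^st("/d;/^env/d' s3.py > s3h.py; python3 s4.py
```

```text
press True [554.79 210.63 135.53] [-0.87 -0.13  5.08] [ 0.08  0.1  -0.01] 18.1
hold 0 [554.79 210.65 135.52] [ 0.6  -0.62  5.83] [ 0.03  0.12 -0.02] 18.5
```

View pics/c5.png

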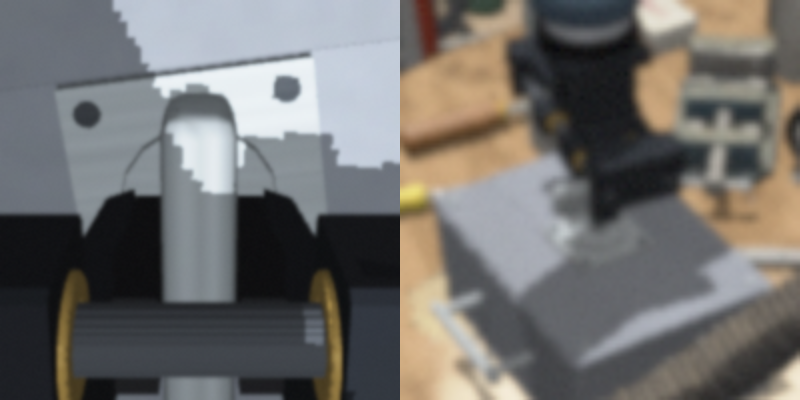

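```bash
cat > s5.py <<'E'
from s3h import *
for z in(135.1,134.7,134.3):
    env.movel((x,y,z),velocity=8); env.hold(.25); st(z,0)
    if env.sense()["contact_force"][2]>9: break
E
python3 s5.py
```

```text
135.1 0 [554.79 210.67 135.5 ] [-2.21  0.16  5.85] [-0.12  0.38  0.05] 19.15
134.7 0 [554.83 210.65 135.5 ] [-2.21 -0.91  8.65] [-0.25  0.59  0.08] 19.65
134.3 0 [554.84 210.69 135.5 ] [-4.65 -1.42 12.09] [-0.28  0.82  0.03] 20.15
```

```bash
cat > s6.py <<'E'
from s3h import *
for th in(174,162,150,138,128,122,118):
    env.movel((x,y,134.7),rot=down(th),velocity=20); st(th,0)
    f=env.sense()
    if abs(f["ft_torque"][2])>2.5 or np.linalg.norm(f["contact_force"])>35: print("stop");break
env.hold(.6)
for k in("side","top"): cv2.imwrite(f"pics/turn_{k}.png",vision.grab_frame(k)[:,:,::-1])
st("end",0)
cv2.imwrite("pics/c6.png",np.hstack([cv2.resize(cv2.imread("pics/turn_top.png")[150:270,110:230],(400,400)),cv2.resize(cv2.imread("pics/turn_side.png")[90:210,190:310],(400,400))]))
E
python3 s6.py
```

```text
174 0 [555.42 210.82 135.53] [-0.71 -1.18  7.84] [-0.13  0.19 -0.01] 20.51
162 0 [555.43 210.64 135.54] [-0.38 -1.2   7.56] [-0.26  0.22  0.  ] 20.87
150 0 [555.38 210.47 135.54] [-2.04 -2.84  8.34] [-0.33  0.29  0.02] 21.23
138 0 [555.29 210.31 135.53] [-1.19 -2.07  8.09] [-0.46  0.36  0.02] 21.58
128 0 [555.24 210.24 135.54] [-1.45 -2.58  8.78] [-0.47  0.45  0.04] 21.91
122 0 [555.15 210.21 135.53] [-1.8  -1.56  8.55] [-0.5   0.48 -0.06] 22.17
118 0 [555.04 210.44 135.58] [-2.65 -2.13  8.93] [-0.39  0.64  0.03] 22.42
end 0 [555.05 210.45 135.58] [-2.53 -1.42  9.38] [-0.39  0.61  0.06] 23.12
```

View pics/c6.png

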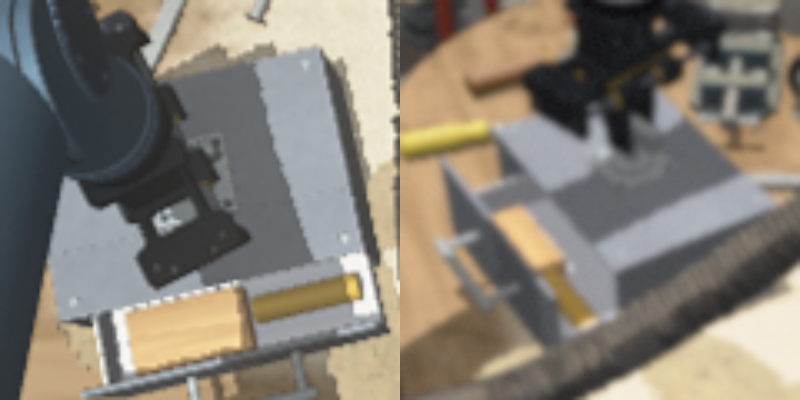

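```bash
cat > s7.py <<'E'
from s3h import *
env.movel((555.05,210.45,135.5),velocity=10); env.hold(.2)
env.command_gripper(.6); env.hold(.2); st("open",0)
env.movel((555.05,210.45,230),velocity=60); c=np.array([555+65*.47,210.5-65*.88])
env.movel((*c,230)); env.hold(.4)
C=vision.camera_info("wrist")
im=vision.grab_frame("wrist")[:,:,::-1]; t=vision.grab_frame("top")[:,:,::-1];s=vision.grab_frame("side")[:,:,::-1]
np.savez("pics/fin.npz",**C)
cv2.imwrite("pics/fin.png",im)
cv2.imwrite("pics/c7.png",np.hstack([im[0:300,80:480],cv2.resize(t[140:260,110:410],(400,300))[:, :200*2],]))
cv2.imwrite("pics/c7.png",np.vstack([cv2.imread("pics/c7.png"),np.hstack([cv2.resize(t[190:260,300:400],(400,280)),cv2.resize(s[90:195,190:340],(400,280))])]))
st("end",0)
E
python3 s7.py
```

```text
open 0 [555.05 210.43 135.51] [ 0.24 -0.51 -0.43] [-0.02  0.04  0.  ] 24.49
end 0 [585.51 153.42 230.02] [-0.17  0.24  0.46] [-0.08  0.04 -0.01] 27.35
```

View pics/c7.png

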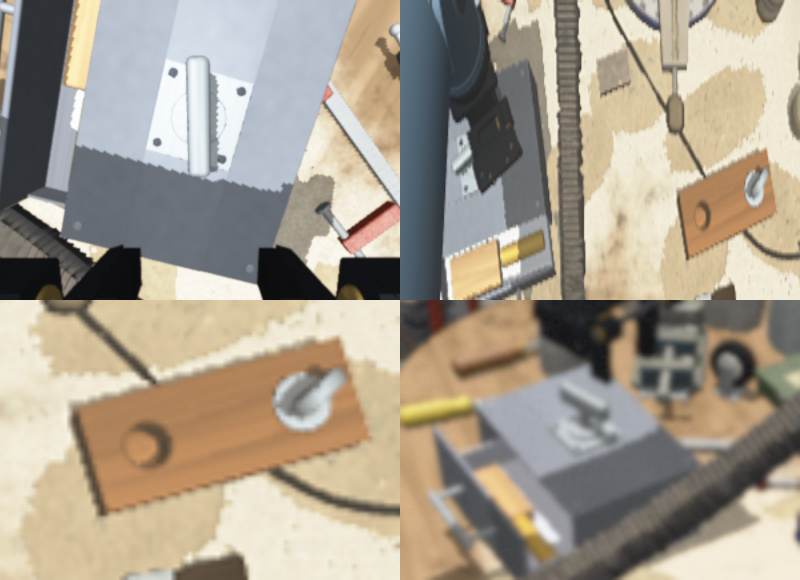

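```bash
python3 - <<'E'
from h import *
T=vision.camera_info("top")
u=np.array([np.cos(np.radians(13)),np.sin(np.radians(13))])
for p in[(85,395),(385,328)]:
  for z in(90,105): X=plane(T,(110+p[0]/3.333,150+p[1]/3.333),z); print(z,X, "front dist from lock",(X[:2]-[554.8,210.7])@u)
for p in[(129,247),(220,226)]: print("closed box edge",(plane(T,p,110)[:2]-[554.8,210.7])@u)
E
```

```text
90 [389.85392945 290.59206024  90.        ] front dist from lock -142.74671026511155
105 [389.64617136 285.12871391 105.        ] front dist from lock -144.17812904295386
90 [439.80225075  58.23501751  90.        ] front dist from lock -146.34752295002488
105 [438.84607527  56.25327073 105.        ] front dist from lock -147.72498774543038
closed box edge -87.00697526461146
closed box edge -88.28754094370657
```

Drawer front is about 145 mm from the lock against about 87 mm when shut, so it is roughly 58 mm out.

```bash
python3 -c "
from bench import env
env.hold(.3);env.hand_in();print(env.sense()['t'])"
```

```text
the job is handed in; nothing more can be done
the job is handed in; nothing more can be done
```

The drawer is unlocked and open, and the job is handed in; the simulator gave no verdict.

I took the T-handled key from the stand and lowered it into the lock at the slot angle seen in the wrist camera, about 7° clockwise of the box's x axis. It dropped straight home on the first try. I pressed it to about 12 N, then turned it clockwise to about 75°, which released the drawer. I then let go and backed off.

- **Seating:** the tool stopped at 135.5 mm on insertion, against 135.3 mm expected for a flush collar. It stayed within 0.1 mm of that through the turn.
- **Final pictures:** the key stands upright and centred with its collar on the lock, and the round-headed key is still in the stand.
- **Drawer:** it measures about 58 mm out in the top camera, against the required 45 mm.
- **Arm:** it is clear of everything, with contact force near zero. The last clock reading was about 27 s of the 64 s allowed.
- **Odd reading:** the first press, set to stop on a 5 N rise, stopped early at about 5 N. I redid it in small position steps. No other check failed or disagreed.

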